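# Fit the contact blocks and press the splined handle home on a rotary isolator

## Robot

A 6-joint arm with a two-finger parallel gripper is mounted at the origin on the work surface. World frame = base frame: x ahead of the robot, y to its left, z up, the work surface at z = 0. Lengths are in m, angles in rad, forces in N, time in s.
With the tool pointing down it reaches from about 0.35 to 0.975 m from the base axis. Payload 4.9 kg.
Tool frame: the origin (TCP) lies midway between the tips of the shut fingers; the grasp point (between the pads) lies 19 mm behind it; z points along the fingers, y is the line along which they close (so a half turn about z gives the same grasp; the last joint's range is limited). The gripper opens to 85 mm and grips with 20 to 120 N. Pads are 22 mm wide; open, the fingers measure 114 mm over their backs; the gripper's body (76 mm by 85 mm) begins 54 mm behind the grasp point. The pads swing forward as they close: fully open they stand 13 mm farther back than shut.
Start: joints at [-1.287, 0.053, 1.613, -0, 1.476, -0.119], TCP at [0.245, -0.575, 0.231] pointing down, gripper open.
Joint ranges: [-3.01, 3.01], [-1.01, 2.22], [0.06, 2.58], [-1.02, 4.17], [0.09, 2.62], [-3.14, 3.14]. Speed limits (rad/s): [2.57, 2.57, 3.14, 3.14, 3.14, 3.14].

## Interface

Orientations are given as a rotation vector (axis times angle).
In Python, from station import ctrl gives the robot as it stands.
- The arm moves only by the tool step_arm, never from a script. Its argument "targets" is a list of rows, each an object with "travel": the shift along the world's x, y, z as a fraction of full scale, a list of three; "angular": the turn, a rotation vector about the world's x, y, z as a fraction of full scale, a list of three; "gripper": the opening, from 0 (shut) to 1 (fully open). In form: [{"travel": [x, y, z], "angular": [rx, ry, rz], "gripper": gripper}, ...]. A call has 1 to 10 rows; each row is the pose to reach, as a shift and turn from the pose commanded when the call began; what a row does not reach only later rows make up. Full scale, the value 1, is 0.6 m for a shift and pi/4 rad for a turn. A row lasts 1/10 s, in which the tool goes at most 50 mm and 8.59 degrees, less where a joint would pass 70% of its speed; a pose out of reach is approached as far as the arm can. A call with a number of a shift or a turn outside -1 to 1 is refused whole. A call with a gripper value outside its range is refused whole. The fingers move at their own pace and stop on an object; "squeeze" is the grip in N (left out, the last holds). Time passes only in rows, so rows that repeat a pose let the fingers close. It gives the time, the measured TCP pose, the force, the opening and the grip force at its end, in the units of the state.
- ctrl.get_obs(): the state, without advancing time (a new reading comes with each control period).
- ctrl.get_image(name): name is "scene" or "top" or "wrist"; returns a dict with "img" (420x560x3 uint8, red, green, blue), "fx", "fy", "cx", "cy" (pixels), "rvec" (rotation vector, rad) and "tvec" (3), from world to camera coordinates, as OpenCV has them. Camera axes: x right, y down, z forward; pixel columns grow to the right and rows downward; lengths in m; the calibration is good to about 2 mm. A picture is of the moment at which its call begins. There is no depth.
- ctrl.finish_job(): hands the job in; it is judged then, once.
The state is a dict: "t": time; "q": joint angles; "dq": joint speeds; "effort": joint torques, N m; "tool_pos": TCP position; "tool_rot": TCP orientation; "contact_force": force on the tool from outside, world axes, zero at the start; "wrist_torque": the same for the moment, N m; "opening": finger opening in m; "grip_force": force on a finger pad.
Only numpy, scipy, OpenCV 4.12 (cv2) and the standard library are available. Lean on these libraries where they do the work, as an engineer would, in place of code of your own. Each camera call takes 0.05 s, during which the arm holds its last target. There are 200 camera calls.

## Task

Set the two loose contact blocks down flat in the two empty bays of the isolator's base plate, so that they stand in a row with the fitted one. Then take the red handle out of its orange box, turn it until the ribs of its stem mesh with the cross-shaped slot of the coupling, slide it fully home against the spring, and finish while still holding it pressed down: do not let go. Leave the other things on the bench where they are.

Things in the scene. Friction and masses are not known exactly. Their poses are not given: they have to be found in the camera images.
- base_plate: Fixed grey isolator base plate, 160 x 160 x 12 mm, origin at the centre of its underside on the table. Row of three black-walled bays along y, centred 52 mm to -x; the middle bay holds a fixed contact block, the outer two are empty. The coupling stands 34 mm to +x of the centre on a yellow disc; white terminal strips 14 mm high lie 56 mm to either side of it
- bay_left (a point): Centre of the floor of the empty bay on the plate's +y side, 12 mm above the table; axes as the plate's. The bay is 41 mm (x) by 31 mm (y) inside, its walls 6 mm high and 3 mm thick; it lies 34 mm from the middle bay
- bay_right (a point): Centre of the floor of the empty bay on the plate's -y side; otherwise as bay_left
- coupling_top (a point): Centre of the top face of the coupling, 62 mm above the table: black boss with a bright metal top, 40 mm square, 40 mm high, with a cross-shaped slot open to the top, its arms along this point's x and y: 10.4 mm wide, 29 mm from end to end (2 mm more in the upper 4 mm). The boss turns only stiffly (0.5 N m) and stays where it stands
- plunger (a joint): Yellow spring plunger, 10 mm across, in the middle of the coupling's slot, its top 21 mm below the coupling's top. Value: how far it is pressed down (m), 0 at rest, 0.009 with the handle fully home. It pushes back with 4 N at first, about 8 N at home, and lifts the handle by about 9 mm if let go
- handle: Loose red handle, 120 g, upright in the orange box. Origin: middle of the stem's lower end, z up. Steel stem 30 mm long: four ribs along x and y, 26 mm end to end, 8 mm thick, lowest 4 mm tapered; any quarter turn meshes. Round flange 56 mm across at z = 30-36 mm; grip bar 56 mm (x) by 14 mm (y) at z = 36-66 mm. Fully home, the flange lies on the coupling: origin 30 mm below coupling_top
- holder: Fixed orange round box, 68 mm across, 42 mm high, with a 36 mm hole in which the handle's stem hangs freely; the flange rests on its top. Origin at the centre of its underside
- block_a: Loose contact block, white with a blue band, 36 x 26 x 40 mm (x, y, z), 80 g, upright; origin at the centre of its underside. May go into either empty bay, either way round, with its 36 mm length along the bay's 41 mm length (x)
- block_b: Second loose contact block, the same as block_a
- blue_box: Bystander: blue junction box, 70 x 70 x 47 mm (82 mm over its spouts), origin at the centre of its underside
- breaker: Bystander: white circuit breaker, 62 x 36 mm, 76 mm high, origin at the centre of its underside
- screwdriver: Bystander: screwdriver lying along its x, handle to -x
- conduit_tee: Bystander: grey conduit tee, 90 x 53 mm, 25 mm high
- grey_box: Bystander: grey junction box, 75 x 75 x 42 mm, origin at the centre of its underside
- spray: Bystander: blue spray can, 52 mm across, 150 mm high, standing upright, origin at the centre of its underside
Mind the look-alikes: they are no part of the job. There is more than one size of the handle; the one meant has the size given above. What is shaped like the block_b but turquoise is not meant.

How it is judged:
On the way, in this order (a step that is already met when the one before it is completed fails the run):
1. both contact blocks stand flat in the two empty bays, let go (((x of block_a in the frame of bay_left between -0.005 and 0.005 m and y of block_a in the frame of bay_left between -0.005 and 0.005 m and z of block_a in the frame of bay_left below 0.003 m and angle between each of block_a, block_b's own z axis and vertical below 0.12 rad and x of block_b in the frame of bay_right between -0.005 and 0.005 m and y of block_b in the frame of bay_right between -0.005 and 0.005 m and z of block_b in the frame of bay_right below 0.003 m) or (x of block_a in the frame of bay_right between -0.005 and 0.005 m and y of block_a in the frame of bay_right between -0.005 and 0.005 m and z of block_a in the frame of bay_right below 0.003 m and angle between each of block_a, block_b's own z axis and vertical below 0.12 rad and x of block_b in the frame of bay_left between -0.005 and 0.005 m and y of block_b in the frame of bay_left between -0.005 and 0.005 m and z of block_b in the frame of bay_left below 0.003 m)) and contact force between the fingers and block_a below 0.2 N and contact force between the fingers and block_b below 0.2 N and linear speed of each of block_a, block_b below 0.02 m/s), for 0.2 s.
2. the handle is lifted out of its orange box (height (world z) of handle above 0.05 m), for 0.1 s.
At the end, for the whole second after the job is handed in: Both blocks upright in the outer bays (5 mm of centre, 3 mm of floor), let go, at rest; handle upright in the coupling, ribs meshed (4 mm, 0.15 rad), within 2.5 mm of fully home, at rest, the fingers still on it with more than 2 N, holding it against the spring (all of step 1 and z of handle in the frame of coupling_top below -0.0275 m and horizontal distance between handle and coupling_top below 0.004 m and angle between handle's own z axis and vertical below 0.08 rad and (angle between the x axis of handle and the x axis of coupling_top, either way round below 0.15 rad or angle between the x axis of handle and the y axis of coupling_top, either way round below 0.15 rad) and contact force between the fingers and handle above 2 N and linear speed of handle below 0.01 m/s); the arm keeps its last pose, push and grip.
It fails at once if a bystander is moved by more than 40 mm (distance of any of blue_box, breaker, screwdriver, conduit_tee, grey_box, spray from where it was at the start of the episode above 0.04 m).
It also fails if it takes over 64 s, if anything falls off the work surface, if the arm or the gripper's body presses on something with over 40 N, if the wrist force passes 120 N, or if a joint passes its speed limit or range.

## Working session

There is one attempt and no reset: what is moved stays moved. The work goes in short steps, Python scripts to look and compute and a tool call to move; the robot and the scene stay as the last step left them, time stands still between calls to the robot, and variables do not carry over. Pictures are saved under pics/ and viewed, at most 10 in all, crops included, and the job is handed in when it is done.

Besides the shell and the picture viewer there is one more tool, called after ">>>" as name(argument=value, ...), one argument or row to a line, values as JSON. step_arm: Moves the arm, as the interface text tells. Its arguments: {"type":"object","properties":{"targets":{"type":"array"},"squeeze":{"type":"number"}},"required":["targets"]}

```bash
mkdir -p pics; ls; cat > h.py <<'E'
import numpy as np, cv2
from station import ctrl
def cap(n,f=None):
    d=ctrl.get_image(n)
    if f: cv2.imwrite('pics/'+f,d['img'][:,:,::-1]); np.savez('pics/'+f+'.npz',**d)
    return d
def load(f): return np.load('pics/'+f+'.npz')
def ray(d,u,v):
    R=cv2.Rodrigues(np.array(d['rvec'],float))[0]; t=np.array(d['tvec'],float).ravel()
    k=np.array([(u-d['cx'])/d['fx'],(v-d['cy'])/d['fy'],1.])
    return -R.T@t, R.T@k
def onz(d,u,v,z):
    c,r=ray(d,u,v); return c+r*(z-c[2])/r[2]
def two(d1,p1,d2,p2):
    c,r=ray(d1,*p1); e,s=ray(d2,*p2)
    a=np.linalg.lstsq(np.c_[r,-s],e-c,rcond=None)[0]
    x,y=c+a[0]*r,e+a[1]*s
    return (x+y)/2, np.linalg.norm(x-y)
def proj(d,P):
    K=np.array([[d['fx'],0,d['cx']],[0,d['fy'],d['cy']],[0,0,1]],float)
    return cv2.projectPoints(np.array(P,float).reshape(-1,3),np.array(d['rvec'],float),np.array(d['tvec'],float),K,None)[0][:,0]
E
python3 - <<'E'
from h import *
for n in('scene','top','wrist'):
    d=cap(n,n+'0.png'); print(n,ray(d,280,210),d['fx'])
print(ctrl.get_obs())
E
```

```text
pics
scene (array([ 1.11006147, -0.29457241,  0.99692228]), array([-0.53604742,  0.22077624, -0.81482647])) 458.55147260266483
top (array([ 0.26900903, -0.050431  ,  1.32875481]), array([ 0.14745828,  0.00618764, -0.98940845])) 461.8600739487766
wrist (array([ 0.31876535, -0.54304117,  0.37393056]), array([-0.28354407, -0.13389166, -0.94967857])) 349.58864379798206
{'t': 0.15, 'q': array([-1.28702116e+00,  5.32320967e-02,  1.61399709e+00,  2.88653412e-05,
        1.47604151e+00, -1.18990876e-01]), 'dq': array([ 0.00084945, -0.00313246, -0.00425274, -0.00079995, -0.00056798,
       -0.00047632]), 'effort': array([ 4.82118721e-04, -3.94242668e+01, -3.70721269e+01, -1.04922744e-04,
        4.63860633e-03, -7.14619990e-07]), 'tool_pos': array([ 0.24484856, -0.57449405,  0.23031774]), 'tool_rot': array([-3.07646381e+00, -6.28056568e-01,  1.71856202e-04]), 'contact_force': array([0.19112339, 0.23973242, 0.91807599]), 'wrist_torque': array([ 0.00255205,  0.07334843, -0.06469788]), 'grip_force': 0.0, 'opening': 0.08513307494953129}
```

View pics/top0.png

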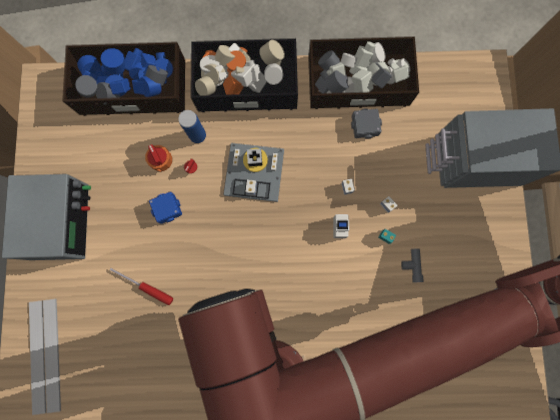

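View pics/scene0.png

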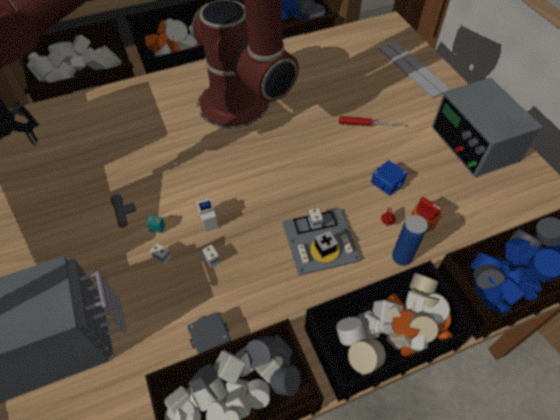

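The top view shows the plate at (255,172), the holder and handle at (158,157), and the small decoy handle at (190,167). The blocks are at (348,186) and (389,204), the turquoise decoy at (387,236), the breaker at (342,226) and the spray can at (192,127). The scene view agrees: the blocks are at (210,255) and (160,253), and the handle at (427,210).

```bash
python3 - <<'E'
from h import *
a=load('top0.png'); b=load('scene0.png')
for n,p,z in [('plate',(255,172),.012),('coup',(255,158),.062),('blk1',(348,185),.04),('blk2',(389,203),.04),('turq',(387,236),.04),('holder',(158,158),.04),('decoy',(190,167),.02),('spraytop',(186,118),.15),('breaker',(342,224),.07),('bluebox',(165,207),.04),('midblk',(251,187),.05)]:
    print(n,onz(a,*p,z).round(3))
print(two(a,(348,185),b,(210,254)),two(a,(389,203),b,(160,252)),two(a,(255,157),b,(325,241)))
d=load('wrist0.png'); o=ctrl.get_obs()
import cv2
Rt=cv2.Rodrigues(o['tool_rot'])[0]; c,r=ray(d,280,210)
R=cv2.Rodrigues(d['rvec'])[0]
print('cam in tool',Rt.T@(c-o['tool_pos']),(R@Rt).round(3),Rt.round(3))
E
```

```text
plate [0.58  0.028 0.012]
coup [0.608 0.024 0.062]
blk1 [ 0.528 -0.237  0.04 ]
blk2 [ 0.473 -0.35   0.04 ]
turq [ 0.38  -0.338  0.04 ]
holder [0.622 0.306 0.04 ]
decoy [0.598 0.217 0.02 ]
spraytop [0.701 0.203 0.15 ]
breaker [ 0.413 -0.211  0.07 ]
bluebox [0.478 0.283 0.04 ]
midblk [0.527 0.038 0.05 ]
(array([ 0.52960854, -0.23915594,  0.02986191]), np.float64(0.0007649734489438116)) (array([ 0.47504952, -0.35170675,  0.0269998 ]), np.float64(0.0024358889556377037)) (array([0.61445023, 0.02579182, 0.05148718]), np.float64(0.001653707261705903))
cam in tool [ 0.08036311 -0.00020228 -0.14359438] [[-0.001  1.     0.001]
 [-0.95  -0.001 -0.311]
 [-0.311 -0.001  0.95 ]] [[ 0.92   0.392 -0.   ]
 [ 0.392 -0.92   0.002]
 [ 0.    -0.002 -1.   ]]
```

>>> step_arm(
  targets=[
    {"travel":[0.425,0.475,0.03],"angular":[0,0,-0.513],"gripper":1},
    {"travel":[0.425,0.475,0.03],"angular":[0,0,-0.513],"gripper":1},
    {"travel":[0.425,0.475,0.03],"angular":[0,0,-0.513],"gripper":1},
    {"travel":[0.425,0.475,0.03],"angular":[0,0,-0.513],"gripper":1},
    {"travel":[0.425,0.475,0.03],"angular":[0,0,-0.513],"gripper":1},
    {"travel":[0.425,0.475,0.03],"angular":[0,0,-0.513],"gripper":1},
    {"travel":[0.425,0.475,0.03],"angular":[0,0,-0.513],"gripper":1},
    {"travel":[0.425,0.475,0.03],"angular":[0,0,-0.513],"gripper":1},
    {"travel":[0.425,0.475,0.03],"angular":[0,0,-0.513],"gripper":1},
    {"travel":[0.425,0.475,0.03],"angular":[0,0,-0.513],"gripper":1},
  ],
)

```text
t: 1.15
tool_pos: [0.5, -0.2895, 0.2489]
tool_rot: [3.142, 0.002, -0.001]
contact_force: [-0.5, -0.5, -0.3]
opening: 0.0854
grip_force: 0.0
```

```bash
python3 -c "
from h import *
cap('wrist','w1.png'); o=ctrl.get_obs(); print(o['q'],o['tool_pos'],o['tool_rot'])"
```

```text
[-6.54800035e-01 -6.86435361e-02  1.70427382e+00 -5.85732430e-04
  1.50666921e+00  9.16114281e-01] [ 0.49955411 -0.29021803  0.24888246] [ 3.14155911e+00 -1.26050439e-04 -1.43978850e-03]
```

View pics/w1.png

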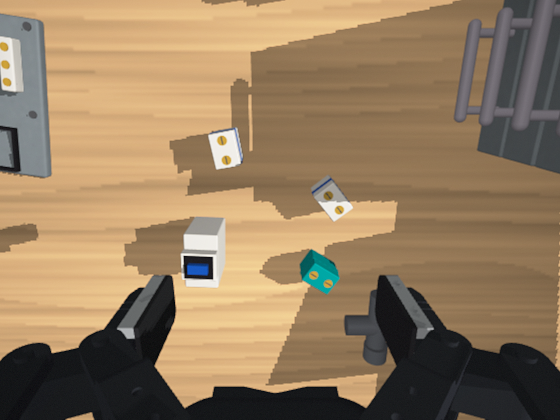

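In the wrist view, block 1's screws are at (222,141) and (227,160), and block 2's at (328,196) and (339,210). The turquoise decoy is at (320,272) and the breaker at (204,252). I'll take a second view further toward the plate so I can triangulate.

>>> step_arm(
  targets=[
    {"travel":[0,0.28,0],"angular":[0,0,0],"gripper":1},
    {"travel":[0,0.28,0],"angular":[0,0,0],"gripper":1},
    {"travel":[0,0.28,0],"angular":[0,0,0],"gripper":1},
    {"travel":[0,0.28,0],"angular":[0,0,0],"gripper":1},
    {"travel":[0,0.28,0],"angular":[0,0,0],"gripper":1},
  ],
)

```text
t: 1.7
tool_pos: [0.4994, -0.1212, 0.2492]
tool_rot: [-3.142, -0.002, -0.0]
contact_force: [1.1, -0.5, -0.4]
opening: 0.0854
grip_force: 0.0
```

```bash
python3 - <<'E'
from h import *
cap('wrist','w2.png')
ims=[]
for f in('w1.png','w2.png'):
    d=load(f); im=d['img']; hsv=cv2.cvtColor(im,cv2.COLOR_RGB2HSV)
    # screws: saturated yellow-brown
    m=((hsv[...,0]>15)&(hsv[...,0]<30)&(hsv[...,1]>150)).astype(np.uint8)
    n,_,s,c=cv2.connectedComponentsWithStats(m)
    print(f,[(c[i].round(1).tolist(),int(s[i,4])) for i in range(1,n) if 8<s[i,4]<400 and c[i][1]<340])
for p in [(.53,-.238,.04),(.474,-.351,.04),(.608,.024,.062)]:
    print(proj(load('w2.png'),p).round())
E
```

```text
w1.png [([3.3, 46.3], 46), ([5.0, 64.0], 43), ([6.5, 81.5], 42), ([221.6, 140.2], 45), ([225.9, 159.5], 42), ([329.6, 193.9], 18), ([325.9, 196.7], 17), ([340.3, 208.0], 17), ([337.2, 210.9], 17), ([313.1, 274.6], 30), ([327.8, 283.1], 27)]
w2.png [([60.9, 26.9], 44), ([61.6, 45.5], 45), ([180.2, 45.9], 41), ([114.5, 52.1], 118), ([62.1, 63.2], 43), ([179.2, 64.0], 40), ([178.2, 81.1], 38), ([108.9, 137.1], 48), ([388.9, 139.9], 24), ([393.7, 139.3], 19), ([109.0, 157.7], 47), ([392.6, 159.5], 43), ([489.4, 194.7], 38), ([498.4, 209.0], 37), ([462.9, 274.2], 29), ([476.0, 282.8], 30)]
[[392. 147.]]
[[494. 200.]]
[[110.  60.]]
```

View pics/w2.png

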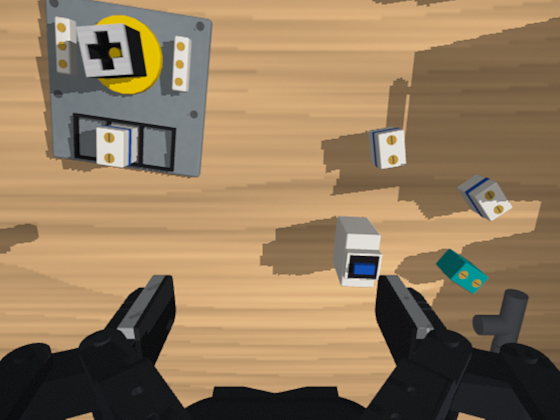

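The view shows the plate at (130,85), with the coupling cross at about (105,50). The bays are at about (90,137) and (158,145), each side of the fitted block (109,147). The loose blocks' screws are clear. Next I'll look from further left for the second view of the plate and the first of the holder.

>>> step_arm(
  targets=[
    {"travel":[0.03,0.45,0],"angular":[0,0,0],"gripper":1},
    {"travel":[0.03,0.45,0],"angular":[0,0,0],"gripper":1},
    {"travel":[0.03,0.45,0],"angular":[0,0,0],"gripper":1},
    {"travel":[0.03,0.45,0],"angular":[0,0,0],"gripper":1},
    {"travel":[0.03,0.45,0],"angular":[0,0,0],"gripper":1},
    {"travel":[0.03,0.45,0],"angular":[0,0,0],"gripper":1},
    {"travel":[0.03,0.45,0],"angular":[0,0,0],"gripper":1},
  ],
)

```text
t: 2.45
tool_pos: [0.5186, 0.1484, 0.249]
tool_rot: [3.141, 0.002, -0.001]
contact_force: [0.1, -0.8, 0.6]
opening: 0.0855
grip_force: 0.0
```

```bash
python3 - <<'E'
from h import *
cap('wrist','w3.png')
d=load('w3.png'); im=d['img']; hsv=cv2.cvtColor(im,cv2.COLOR_RGB2HSV)
m=((hsv[...,0]>15)&(hsv[...,0]<30)&(hsv[...,1]>150)).astype(np.uint8)
n,_,s,c=cv2.connectedComponentsWithStats(m)
print([(c[i].round(1).tolist(),int(s[i,4])) for i in range(1,n) if 8<s[i,4]<400 and c[i][1]<340])
a,b=load('w1.png'),load('w2.png')
def pair(n,d1,P,d2,Q):
    x=[two(d1,p,d2,q) for p,q in zip(P,Q)]
    A,B=x[0][0],x[-1][0]; print(n,A.round(4),B.round(4),'mid',((A+B)/2).round(4),'len',np.linalg.norm(A-B).round(4),'yaw',np.arctan2(*(A-B)[1::-1]).round(3),[round(float(e[1]),4) for e in x])
pair('blk1',a,[(221.6,140.2),(225.9,159.5)],b,[(391.3,139.6),(392.6,159.5)])
pair('blk2',a,[(327.7,195.3),(338.7,209.4)],b,[(489.4,194.7),(498.4,209.0)])
E
```

```text
[([119.8, 35.3], 13), ([346.5, 49.6], 39), ([343.0, 67.4], 41), ([459.6, 67.9], 40), ([403.0, 75.7], 155), ([339.5, 85.0], 36), ([454.5, 85.2], 37), ([449.8, 102.0], 37), ([385.9, 157.2], 24), ([390.6, 157.7], 22), ([381.2, 177.3], 22), ([385.7, 177.6], 21)]
blk1 [ 0.5372 -0.236   0.0419] [ 0.5176 -0.2394  0.0417] mid [ 0.5274 -0.2377  0.0418] len 0.0199 yaw 0.172 [0.0001, 0.0004]
blk2 [ 0.4806 -0.3439  0.0423] [ 0.4651 -0.3562  0.0426] mid [ 0.4729 -0.35    0.0424] len 0.0198 yaw 0.672 [0.0001, 0.0001]
```

View pics/w3.png

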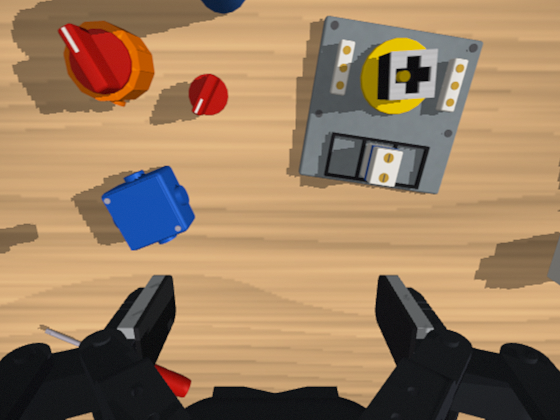

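The view shows the holder and big handle at (105,62) with the grip bar diagonal, the small handle at (208,95) and the blue box at (148,208). The plate is at (390,105), with the coupling cross at (412,73).

```bash
python3 - <<'E'
from h import *
b,c=load('w2.png'),load('w3.png')
def tri(P,Q): 
    r=[two(b,p,c,q) for p,q in zip(P,Q)]; print([round(float(e[1])*1e3,1) for e in r]); return np.array([e[0] for e in r])
L=tri([(60.9,26.9),(61.6,45.5),(62.1,63.2)],[(346.5,49.6),(343,67.4),(339.5,85)])
R=tri([(180.2,45.9),(179.2,64),(178.2,81.1)],[(459.6,67.9),(454.5,85.2),(449.8,102)])
M=tri([(108.9,137.1),(109,157.7)],[(388.2,157.4),(383.5,177.5)])
print(L.round(4),R.round(4),M.round(4))
l,r,m=L.mean(0),R.mean(0),M.mean(0)
y=(l-r)[:2]; print('strip dist',np.linalg.norm(y)); yaw=np.arctan2(-y[0],y[1])
cp=(l+r)[:2]/2; v=cp-m[:2]; print('coup',cp,'d',np.linalg.norm(v),'yaw strips',yaw,'yaw cp-mid',np.arctan2(v[1],v[0]),'yawM',np.arctan2(*(M[0]-M[1])[1::-1]),np.arctan2(*(L[0]-L[2])[1::-1]),np.arctan2(*(R[0]-R[2])[1::-1]))
w=np.arctan2(v[1],v[0]); yv=np.array([-np.sin(w),np.cos(w)])
print('bayL',m[:2]+.034*yv,'bayR',m[:2]-.034*yv)
# cross
for f in('w2.png','w3.png'):
    d=load(f); u,vv=proj(d,[*cp,.062])[0]; print(f,u,vv)
    g=cv2.cvtColor(d['img'],cv2.COLOR_RGB2GRAY)
    u,vv=int(u),int(vv); x0=max(u-35,0);y0=max(vv-35,0)
    sub=d['img'][y0:vv+35,x0:u+35]; cv2.imwrite('pics/c_'+f,cv2.resize(sub,None,fx=5,fy=5,interpolation=cv2.INTER_NEAREST)[:,:,::-1]); print(x0,y0)
i1=cv2.imread('pics/c_w2.png');i2=cv2.imread('pics/c_w3.png');h=min(len(i1),len(i2));cv2.imwrite('pics/cc.png',np.hstack([i1[:h],i2[:h]]))
E
```

```text
[0.4, 0.2, 0.7]
[0.3, 0.2, 0.4]
[0.2, 0.4]
[[0.6398 0.0806 0.0276]
 [0.6239 0.083  0.0276]
 [0.6081 0.0854 0.0277]] [[ 0.6236 -0.0302  0.0277]
 [ 0.6077 -0.0278  0.0276]
 [ 0.592  -0.0256  0.0278]] [[0.5407 0.0386 0.0532]
 [0.5209 0.0413 0.0534]]
strip dist 0.11201703886471302
coup [0.61584962 0.02757914] d 0.08593616890667252 yaw strips -0.14517435120308086 yaw cp-mid -0.14423505520413749 yawM -0.13605186413742928 -0.15134771611690656 -0.14463887031594871
bayL [0.5356928  0.07357817] bayR [0.52591879 0.00628427]
w2.png 104.21270123505982 50.60438228677154
69 15
w3.png 412.33314673609834 74.29536972803535
377 39
```

View pics/cc.png

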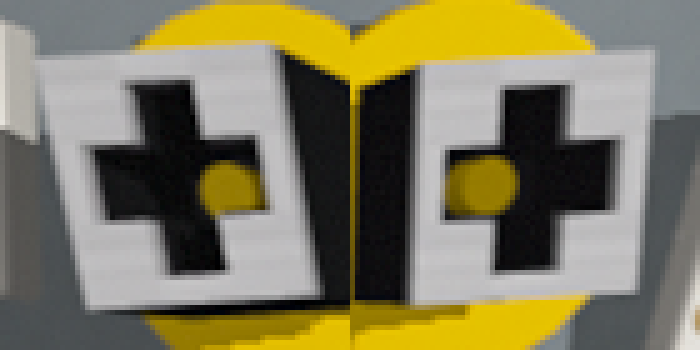

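The crops show the bright coupling top. In the left crop its corners are (37,60), (272,43), (322,295) and (87,310), and in the right crop (420,65), (655,48), (637,292) and (412,305).

```bash
python3 - <<'E'
from h import *
b,c=load('w2.png'),load('w3.png')
A=np.array([(37,60),(272,43),(322,295),(87,310)])/5+[69-.5,15-.5]
B=np.array([(70,65),(305,48),(287,292),(62,305)])/5+[377-.5,39-.5]
r=[two(b,p,c,q) for p,q in zip(A,B)]; P=np.array([e[0] for e in r]); print(P.round(4),P.mean(0),[round(float(e[1]),4) for e in r])
for i in range(4):
    e=P[(i+1)%4]-P[i]; print(np.linalg.norm(e),((np.arctan2(e[1],e[0])+np.pi/4)%(np.pi/2))-np.pi/4)
# handle: red/orange masks in w3 and top, scene
for f in('w3.png','top0.png','scene0.png'):
    d=load(f); hsv=cv2.cvtColor(d['img'],cv2.COLOR_RGB2HSV); h=hsv[...,0]
    red=(((h<4)|(h>174))&(hsv[...,1]>150)&(hsv[...,2]>90)).astype(np.uint8)
    n,_,s,ce=cv2.connectedComponentsWithStats(red); print(f,[(ce[i].round(1).tolist(),s[i].tolist()) for i in range(1,n) if s[i,4]>40])
E
```

```text
[[0.6345 0.0488 0.0621]
 [0.6371 0.0084 0.0621]
 [0.5971 0.0054 0.0611]
 [0.5947 0.0465 0.0631]] [0.61583922 0.02726907 0.06208366] [0.0003, 0.0002, 0.0005, 0.0002]
0.04043256808368985 0.0657031718421568
0.04015027610999053 0.07594764348151628
0.04117871779991892 0.058709652039785176
0.039861378596237985 0.05857924191797759
w3.png [([98.2, 58.8], [58, 24, 73, 69, 3212]), ([208.0, 94.1], [189, 74, 39, 41, 1191]), ([174.4, 381.2], [155, 365, 36, 32, 518])]
top0.png [([156.5, 155.6], [148, 145, 18, 20, 246]), ([190.7, 166.1], [184, 159, 13, 14, 114]), ([156.1, 293.4], [139, 283, 34, 22, 286])]
scene0.png [([354.9, 120.6], [340, 117, 32, 8, 194]), ([426.6, 208.8], [417, 198, 23, 22, 288]), ([387.1, 217.7], [382, 211, 11, 14, 101])]
```

>>> step_arm(
  targets=[
    {"travel":[0.0157,-0.643,-0.2],"angular":[0,0,1],"gripper":0.7},
    {"travel":[0.0157,-0.643,-0.2],"angular":[0,0,1],"gripper":0.7},
    {"travel":[0.0157,-0.643,-0.2],"angular":[0,0,1],"gripper":0.7},
    {"travel":[0.0157,-0.643,-0.2],"angular":[0,0,1],"gripper":0.7},
    {"travel":[0.0157,-0.643,-0.2],"angular":[0,0,1],"gripper":0.7},
    {"travel":[0.0157,-0.643,-0.2],"angular":[0,0,1],"gripper":0.7},
    {"travel":[0.0157,-0.643,-0.2],"angular":[0,0,1],"gripper":0.7},
    {"travel":[0.0157,-0.643,-0.2],"angular":[0,0,1],"gripper":0.7},
    {"travel":[0.0157,-0.643,-0.2],"angular":[0,0,1],"gripper":0.7},
  ],
)

```text
t: 3.4
tool_pos: [0.5249, -0.2438, 0.1278]
tool_rot: [-2.906, -1.192, 0.003]
contact_force: [1.1, 1.2, -0.7]
opening: 0.0596
grip_force: 0.0
```

>>> step_arm(
  targets=[
    {"travel":[0,0,0],"angular":[0,0,1],"gripper":0.7},
    {"travel":[0,0,0],"angular":[0,0,1],"gripper":0.7},
    {"travel":[0,0,0],"angular":[0,0,1],"gripper":0.7},
    {"travel":[0,0,0],"angular":[0,0,1],"gripper":0.7},
    {"travel":[0,0,0],"angular":[0,0,1],"gripper":0.7},
    {"travel":[0,0,0],"angular":[0,0,1],"gripper":0.7},
  ],
)

```text
t: 4.0
tool_pos: [0.5259, -0.2407, 0.1292]
tool_rot: [-2.222, -2.221, 0.001]
contact_force: [-0.4, 1.0, 0.2]
opening: 0.0598
grip_force: 0.0
```

>>> step_arm(
  targets=[
    {"travel":[0,0,0],"angular":[0,0,0.22],"gripper":0.7},
    {"travel":[0,0,0],"angular":[0,0,0.22],"gripper":0.7},
    {"travel":[0,0,0],"angular":[0,0,0.22],"gripper":0.7},
  ],
)

```text
t: 4.3
tool_pos: [0.5265, -0.2396, 0.1293]
tool_rot: [-2.027, -2.4, 0.001]
contact_force: [0.1, -1.3, 0.2]
opening: 0.0598
grip_force: 0.0
```

```bash
python3 - <<'E'
from h import *
o=ctrl.get_obs(); Rt=cv2.Rodrigues(o['tool_rot'])[0]
print(o['q'],o['tool_pos'],'yaw',np.arctan2(Rt[1,0],Rt[0,0])-np.pi/2,'tilt',Rt[2])
d=cap('wrist','w4.png')
hsv=cv2.cvtColor(d['img'],cv2.COLOR_RGB2HSV)
m=((hsv[...,0]>15)&(hsv[...,0]<30)&(hsv[...,1]>150)).astype(np.uint8)
n,_,s,c=cv2.connectedComponentsWithStats(m)
for i in range(1,n):
    if 30<s[i,4]<1000: print(c[i].round(1),s[i,4],onz(d,*c[i],.0415).round(4))
E
```

```text
[-5.55443240e-01  2.73519354e-02  1.81445465e+00 -4.45123157e-04
  1.29987314e+00 -7.23109554e-01] [ 0.52648118 -0.23955733  0.12926024] yaw 0.16778550261585656 tilt [-2.63917211e-04 -3.49096964e-04 -9.99999904e-01]
[261.9 212.5] 96 [ 0.5175 -0.2392  0.0415]
[290.6 209.1] 53 [ 0.5368 -0.2334  0.0415]
[290.6 215.5] 47 [ 0.5377 -0.238   0.0415]
[ 74.2 299.2] 81 [ 0.3874 -0.3317  0.0415]
[ 60.2 315.7] 75 [ 0.3766 -0.3484  0.0415]
```

View pics/w4.png

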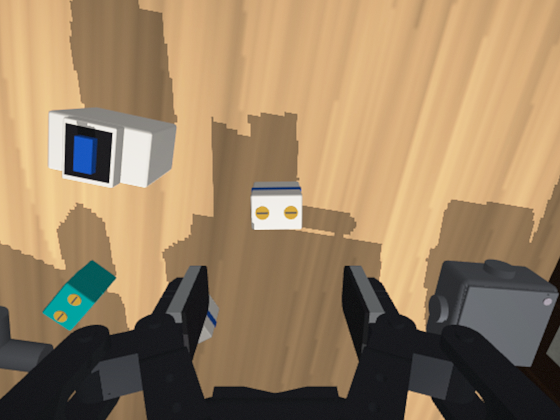

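The block sits squarely between the fingers, its screws at (262,212) and (291,212) and its top centred at about (276,212). I'll descend and grip.

>>> step_arm(
  targets=[
    {"travel":[0.001,0.002,-0.08],"angular":[0,0,0],"gripper":0.7},
    {"travel":[0.001,0.002,-0.16],"angular":[0,0,0],"gripper":0.7},
    {"travel":[0.001,0.002,-0.192],"angular":[0,0,0],"gripper":0.7},
    {"travel":[0.001,0.002,-0.192],"angular":[0,0,0],"gripper":0.3},
    {"travel":[0.001,0.002,-0.192],"angular":[0,0,0],"gripper":0.3},
    {"travel":[0.001,0.002,-0.192],"angular":[0,0,0],"gripper":0.3},
    {"travel":[0.001,0.002,-0.192],"angular":[0,0,0],"gripper":0.3},
  ],
  squeeze=30,
)

```text
t: 5.05
tool_pos: [0.5295, -0.2375, 0.0164]
tool_rot: [2.02, 2.401, 0.001]
contact_force: [0.4, -0.6, -0.6]
opening: 0.0356
grip_force: 34.6
```

>>> step_arm(
  targets=[
    {"travel":[0,0,0.08],"angular":[0,0,0],"gripper":0.3},
    {"travel":[0,0,0.16],"angular":[0,0,0],"gripper":0.3},
    {"travel":[0.012,0.517,0.16],"angular":[0,0,-0.4],"gripper":0.3},
    {"travel":[0.012,0.517,0.16],"angular":[0,0,-0.4],"gripper":0.3},
    {"travel":[0.012,0.517,0.16],"angular":[0,0,-0.4],"gripper":0.3},
    {"travel":[0.012,0.517,0.16],"angular":[0,0,-0.4],"gripper":0.3},
    {"travel":[0.012,0.517,0.16],"angular":[0,0,-0.4],"gripper":0.3},
    {"travel":[0.012,0.517,0.16],"angular":[0,0,-0.4],"gripper":0.3},
    {"travel":[0.012,0.517,0.16],"angular":[0,0,-0.4],"gripper":0.3},
    {"travel":[0.012,0.517,0.16],"angular":[0,0,-0.4],"gripper":0.3},
  ],
)

```text
t: 6.05
tool_pos: [0.5357, 0.0756, 0.1114]
tool_rot: [2.368, 2.062, 0.002]
contact_force: [0.8, -0.1, -0.6]
opening: 0.0355
grip_force: 34.7
```

```bash
cat > st.py <<'E'
from h import *
import sys
o=ctrl.get_obs(); Rt=cv2.Rodrigues(o['tool_rot'])[0]
print(o['t'],o['tool_pos'].round(4),'yaw',np.arctan2(Rt[1,0],Rt[0,0])-np.pi/2,'tilt',Rt[2].round(3),o['opening'],o['grip_force'],o['contact_force'].round(1))
d=cap('wrist',sys.argv[1])
hsv=cv2.cvtColor(d['img'],cv2.COLOR_RGB2HSV)
m=((hsv[...,0]>15)&(hsv[...,0]<30)&(hsv[...,1]>150)).astype(np.uint8)
m=cv2.morphologyEx(m,cv2.MORPH_CLOSE,np.ones((5,5)))
n,_,s,c=cv2.connectedComponentsWithStats(m)
for i in range(1,n):
    if 30<s[i,4]<1500: print(c[i].round(1),s[i,4],*[onz(d,*c[i],z)[:2].round(4) for z in map(float,sys.argv[2:])])
E
python3 st.py w5.png 0.144 0.0275 0.0533
```

```text
6.05 [0.5357 0.0756 0.1114] yaw -0.13781657544912962 tilt [ 0.     0.002 -1.   ] 0.03552126041370314 34.73232686519623 [ 0.8 -0.1 -0.6]
[378.7 189.6] 85 [0.5766 0.121 ] [0.6079 0.0853] [0.601  0.0932]
[402.4 189.8] 83 [0.5843 0.1198] [0.6238 0.0829] [0.615  0.0911]
[426.  189.9] 82 [0.592  0.1187] [0.6395 0.0806] [0.629 0.089]
[403.8 275.4] 62 [0.584 0.088] [0.6231 0.0177] [0.6145 0.0332]
[249.1 315.6] 419 [0.5266 0.0792] [ 5.057e-01 -4.000e-04] [0.5103 0.0172]
[300.8 315.4] 419 [0.5457 0.0766] [ 0.5446 -0.0057] [0.5449 0.0125]
```

View pics/w5.png

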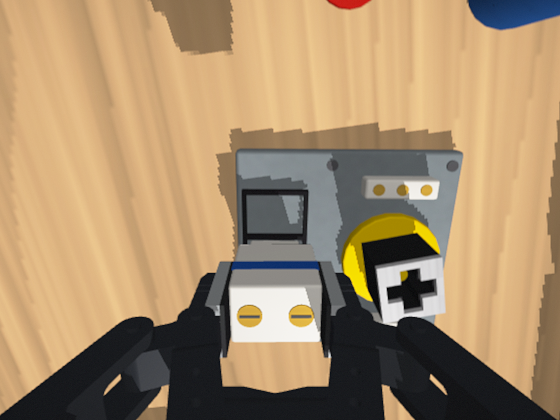

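The block hangs centred over the left bay, with measured centre (0.5354, 0.0730) against the target (0.5357, 0.0736). I'll lower it.

>>> step_arm(
  targets=[
    {"travel":[0,0.001,-0.06],"angular":[0,0,-0.01],"gripper":0.3},
    {"travel":[0,0.001,-0.11],"angular":[0,0,-0.01],"gripper":0.3},
    {"travel":[0,0.001,-0.13],"angular":[0,0,-0.01],"gripper":0.3},
    {"travel":[0,0.001,-0.139],"angular":[0,0,-0.01],"gripper":0.3},
    {"travel":[0,0.001,-0.139],"angular":[0,0,-0.01],"gripper":0.3},
  ],
)

```text
t: 6.6
tool_pos: [0.5354, 0.0734, 0.0268]
tool_rot: [2.382, 2.048, -0.0]
contact_force: [-0.5, -0.8, -0.1]
opening: 0.0356
grip_force: 34.9
```

>>> step_arm(
  targets=[
    {"travel":[0,0,-0.003],"angular":[0,0,0],"gripper":0.3},
    {"travel":[0,0,-0.003],"angular":[0,0,0],"gripper":0.3},
  ],
)

```text
t: 6.8
tool_pos: [0.5362, 0.074, 0.0261]
tool_rot: [2.38, 2.048, 0.002]
contact_force: [-0.2, 0.1, -1.2]
opening: 0.0356
grip_force: 34.9
```

```bash
python3 st.py w6.png 0.0538 0.0275
```

```text
6.8 [0.5362 0.074  0.0261] yaw -0.14953114227181463 tilt [ 0.     0.002 -1.   ] 0.03564948274068975 34.86755132675171 [-0.2  0.1 -1.2]
[432.  233.8] 218 [0.5968 0.0982] [0.6079 0.0857]
[468.6 233.7] 223 [0.6098 0.0963] [0.6238 0.0833]
[505.1 233.5] 224 [0.6227 0.0944] [0.6396 0.081 ]
[249.1 315.5] 415 [0.5262 0.0744] [0.5213 0.0565]
[300.8 315.4] 414 [0.5461 0.0714] [0.5456 0.0529]
[249.8 381.3] 270 [0.521  0.0429] [0.5149 0.0178]
[297.  381.3] 283 [0.5404 0.0399] [0.5387 0.0141]
```

>>> step_arm(
  targets=[
    {"travel":[0,0.003,0],"angular":[0,0,0],"gripper":0.3},
    {"travel":[0,0.003,0],"angular":[0,0,0],"gripper":0.3},
    {"travel":[0,0.003,0],"angular":[0,0,0],"gripper":0.6},
    {"travel":[0,0.003,0],"angular":[0,0,0],"gripper":0.6},
    {"travel":[0,0.003,0],"angular":[0,0,0],"gripper":0.6},
    {"travel":[0,0.003,0.08],"angular":[0,0,0],"gripper":0.6},
    {"travel":[0,0.003,0.16],"angular":[0,0,0],"gripper":0.6},
    {"travel":[0,0.003,0.18],"angular":[0,0,0],"gripper":0.6},
    {"travel":[0,0.003,0.18],"angular":[0,0,0],"gripper":0.6},
  ],
)

```text
t: 7.75
tool_pos: [0.5374, 0.076, 0.1363]
tool_rot: [2.378, 2.047, 0.008]
contact_force: [-1.2, 1.2, -0.3]
opening: 0.0514
grip_force: 0.0
```

```bash
python3 st.py w7.png 0.0533 0.0275
```

```text
7.75 [0.5374 0.076  0.1363] yaw -0.14930245640386053 tilt [ 0.001  0.006 -1.   ] 0.05141735795142299 0.0 [-1.2  1.2 -0.3]
[365.  180.1] 62 [0.6013 0.093 ] [0.6073 0.0859]
[386.4 180.1] 62 [0.6155 0.0909] [0.6231 0.0835]
[407.8 180. ] 62 [0.6296 0.0888] [0.6388 0.0812]
[256.5 219.2] 124 [0.5254 0.0768] [0.5228 0.0678]
[285.4 219. ] 123 [0.5451 0.0739] [0.5447 0.0646]
[388.8 257.3] 80 [0.6143 0.0337] [0.6217 0.0199]
[257.5 265. ] 108 [0.5203 0.0421] [0.5171 0.0292]
[285.1 264.9] 103 [0.54   0.0392] [0.539  0.0259]
[392.8 309.7] 40 [ 0.6151 -0.0104] [ 0.6227 -0.0293]
[550.8 380.8] 162 [ 0.7401 -0.0983] [ 0.7618 -0.1272]
[554.9 401.5] 46 [ 0.7455 -0.1212] [ 0.7679 -0.1526]
```

Block 1 stands in the left bay, 35 mm from the fitted one (34 expected) and level with it. Now for block 2.

>>> step_arm(
  targets=[
    {"travel":[-0.104,-0.71,0],"angular":[0,0,1],"gripper":0.7},
    {"travel":[-0.104,-0.71,0],"angular":[0,0,1],"gripper":0.7},
    {"travel":[-0.104,-0.71,0],"angular":[0,0,1],"gripper":0.7},
    {"travel":[-0.104,-0.71,0],"angular":[0,0,1],"gripper":0.7},
    {"travel":[-0.104,-0.71,0],"angular":[0,0,1],"gripper":0.7},
    {"travel":[-0.104,-0.71,0],"angular":[0,0,1],"gripper":0.7},
    {"travel":[-0.104,-0.71,0],"angular":[0,0,1],"gripper":0.7},
    {"travel":[-0.104,-0.71,0],"angular":[0,0,1],"gripper":0.7},
    {"travel":[-0.104,-0.71,0],"angular":[0,0,1],"gripper":0.7},
    {"travel":[-0.104,-0.71,0],"angular":[0,0,1],"gripper":0.7},
  ],
)

```text
t: 8.8
tool_pos: [0.4703, -0.3535, 0.1298]
tool_rot: [-1.421, -2.797, 0.0]
contact_force: [0.1, 0.2, 0.4]
opening: 0.0598
grip_force: 0.0
```

>>> step_arm(
  targets=[
    {"travel":[0,0,0],"angular":[0,0,0.045],"gripper":0.7},
    {"travel":[0,0,0],"angular":[0,0,0.045],"gripper":0.7},
    {"travel":[0,0,0],"angular":[0,0,0.045],"gripper":0.7},
  ],
)

```text
t: 9.1
tool_pos: [0.4721, -0.3486, 0.1308]
tool_rot: [-1.364, -2.826, -0.002]
contact_force: [0.5, -0.0, -0.2]
opening: 0.0597
grip_force: 0.0
```

```bash
python3 st.py w8.png 0.042
```

```text
9.1 [ 0.4721 -0.3486  0.1308] yaw 0.6713118495711794 tilt [ 0.004 -0.    -1.   ] 0.05974567006571881 0.0 [ 0.5 -0.  -0.2]
[187.3 118.5] 165 [ 0.3874 -0.3321]
[159.1 128.6] 164 [ 0.3766 -0.3488]
[259.1 216.5] 120 [ 0.4646 -0.3563]
[287.3 216.6] 120 [ 0.4802 -0.344 ]
[555.5 394.7] 58 [ 0.7582 -0.3269]
```

>>> step_arm(
  targets=[
    {"travel":[0,-0.001,-0.08],"angular":[0,0,0],"gripper":0.7},
    {"travel":[0,-0.001,-0.16],"angular":[0,0,0],"gripper":0.7},
    {"travel":[0,-0.001,-0.194],"angular":[0,0,0],"gripper":0.7},
    {"travel":[0,-0.001,-0.194],"angular":[0,0,0],"gripper":0.7},
    {"travel":[0,-0.001,-0.194],"angular":[0,0,0],"gripper":0.3},
    {"travel":[0,-0.001,-0.194],"angular":[0,0,0],"gripper":0.3},
    {"travel":[0,-0.001,-0.194],"angular":[0,0,0],"gripper":0.3},
    {"travel":[0,-0.001,-0.194],"angular":[0,0,0],"gripper":0.3},
  ],
)

```text
t: 9.95
tool_pos: [0.4741, -0.3516, 0.0187]
tool_rot: [1.364, 2.826, -0.002]
contact_force: [0.0, 0.7, 3.7]
opening: 0.0349
grip_force: 32.1
```

```bash
python3 st.py w9.png 0.042
```

```text
9.95 [ 0.4741 -0.3516  0.0187] yaw 0.6713869728055828 tilt [-0.004  0.001 -1.   ] 0.03494393170361665 32.07092106342316 [0.  0.7 3.7]
[107.9 128.4] 664 [ 0.3874 -0.332 ]
[ 55.5 147.6] 636 [ 0.3766 -0.3487]
[249.9 301.8] 389 [ 0.4654 -0.356 ]
[300.  301.8] 387 [ 0.481  -0.3437]
```

>>> step_arm(
  targets=[
    {"travel":[0,0,0.08],"angular":[0,0,0],"gripper":0.3},
    {"travel":[0,0,0.165],"angular":[0,0,0],"gripper":0.3},
    {"travel":[0.088,0.592,0.165],"angular":[0,0,-1],"gripper":0.3},
    {"travel":[0.088,0.592,0.165],"angular":[0,0,-1],"gripper":0.3},
    {"travel":[0.088,0.592,0.165],"angular":[0,0,-1],"gripper":0.3},
    {"travel":[0.088,0.592,0.165],"angular":[0,0,-1],"gripper":0.3},
    {"travel":[0.088,0.592,0.165],"angular":[0,0,-1],"gripper":0.3},
    {"travel":[0.088,0.592,0.165],"angular":[0,0,-1],"gripper":0.3},
    {"travel":[0.088,0.592,0.165],"angular":[0,0,-1],"gripper":0.3},
    {"travel":[0.088,0.592,0.165],"angular":[0,0,-1],"gripper":0.3},
  ],
)

```text
t: 11.0
tool_pos: [0.5254, 0.0081, 0.1157]
tool_rot: [-2.341, -2.094, -0.001]
contact_force: [0.3, -0.8, -1.4]
opening: 0.0352
grip_force: 31.5
```

>>> step_arm(
  targets=[
    {"travel":[0,0,0],"angular":[0,0,-0.038],"gripper":0.3},
    {"travel":[0,0,0],"angular":[0,0,-0.038],"gripper":0.3},
    {"travel":[0,0,0],"angular":[0,0,-0.038],"gripper":0.3},
  ],
)

```text
t: 11.3
tool_pos: [0.5255, 0.0037, 0.1155]
tool_rot: [2.376, 2.055, -0.001]
contact_force: [-0.0, 0.2, -0.5]
opening: 0.0356
grip_force: 31.5
```

```bash
python3 st.py w10.png 0.141 0.138 0.0533
```

```text
11.3 [0.5255 0.0037 0.1155] yaw -0.14469907894704237 tilt [-0. -0. -1.] 0.03563482567775843 31.48255169391632 [-0.   0.2 -0.5]
[387.3  73.1] 119 [0.5734 0.0844] [0.5743 0.0845] [0.6001 0.0854]
[413.3  73.1] 119 [0.5815 0.0832] [0.5826 0.0833] [0.6142 0.0833]
[439.1  73. ] 121 [0.5896 0.0821] [0.5909 0.0821] [0.6283 0.0813]
[256.4 109.9] 216 [0.5307 0.0794] [0.5305 0.0793] [0.5257 0.0765]
[291.7 110.1] 217 [0.5421 0.0777] [0.5422 0.0775] [0.5455 0.0735]
[411.8 168.8] 162 [0.5803 0.0524] [0.5814 0.0517] [0.6121 0.0296]
[257.4 171. ] 187 [0.5278 0.0594] [0.5275 0.0588] [0.5207 0.0417]
[290.9 171. ] 181 [0.5392 0.0577] [0.5392 0.0571] [0.5405 0.0388]
[371.7 240.2] 73 [0.5651 0.0279] [0.5658 0.0265] [ 0.5857 -0.0132]
[394.  240.1] 71 [0.5732 0.0267] [0.5741 0.0253] [ 0.5998 -0.0152]
[416.5 240. ] 71 [0.5813 0.0256] [0.5825 0.0241] [ 0.614  -0.0172]
[249.9 301.9] 392 [0.5166 0.0086] [0.5161 0.0067] [ 0.5012 -0.0467]
[300.  301.9] 390 [0.5359 0.0058] [0.5358 0.0038] [ 0.5348 -0.0516]
```

>>> step_arm(
  targets=[
    {"travel":[0,0,-0.06],"angular":[0,0,0],"gripper":0.3},
    {"travel":[0,0,-0.11],"angular":[0,0,0],"gripper":0.3},
    {"travel":[0,0,-0.13],"angular":[0,0,0],"gripper":0.3},
    {"travel":[0,0,-0.146],"angular":[0,0,0],"gripper":0.3},
    {"travel":[0,0,-0.146],"angular":[0,0,0],"gripper":0.3},
    {"travel":[0,0,-0.146],"angular":[0,0,0],"gripper":0.3},
  ],
)

```text
t: 11.95
tool_pos: [0.5268, 0.0038, 0.0299]
tool_rot: [2.375, 2.054, 0.001]
contact_force: [-2.6, -0.3, 6.4]
opening: 0.0356
grip_force: 33.1
```

```bash
python3 st.py w11.png 0.0533
```

```text
11.95 [0.5268 0.0038 0.0299] yaw -0.14464601880244987 tilt [-0.     0.002 -1.   ] 0.035641201794622206 33.14767062664032 [-2.6 -0.3  6.4]
[451.6  60.8] 331 [0.5957 0.0852]
[493.1  60.8] 340 [0.6088 0.0833]
[534.4  60.8] 335 [0.6218 0.0814]
[239.7 121.2] 656 [0.5257 0.0766]
[299.2 121.6] 624 [0.5454 0.0736]
[242.8 220.1] 500 [0.5206 0.0418]
[297.6 220.1] 504 [0.5405 0.0389]
[249.6 303. ] 394 [0.5173 0.0069]
[300.1 303. ] 392 [0.5371 0.004 ]
[415.4 310.3] 166 [ 0.5823 -0.0061]
[448.3 310.1] 160 [ 0.5954 -0.0079]
[481.2 310. ] 164 [ 0.6084 -0.0098]
```

>>> step_arm(
  targets=[
    {"travel":[0,0,0.001],"angular":[0,0,0],"gripper":0.6},
    {"travel":[0,0,0.001],"angular":[0,0,0],"gripper":0.6},
    {"travel":[0,0,0.001],"angular":[0,0,0],"gripper":0.6},
    {"travel":[0,0,0.001],"angular":[0,0,0],"gripper":0.6},
    {"travel":[0,0,0.08],"angular":[0,0,0],"gripper":0.6},
    {"travel":[0,0,0.16],"angular":[0,0,0],"gripper":0.6},
    {"travel":[0,0,0.24],"angular":[0,0,0],"gripper":0.6},
    {"travel":[0,0,0.32],"angular":[0,0,0],"gripper":0.6},
    {"travel":[0,0,0.32],"angular":[0,0,0],"gripper":0.6},
    {"travel":[0,0,0.32],"angular":[0,0,0],"gripper":0.6},
  ],
)

```text
t: 13.0
tool_pos: [0.5265, 0.0045, 0.2217]
tool_rot: [2.373, 2.054, 0.004]
contact_force: [-1.3, -0.5, -1.2]
opening: 0.0512
grip_force: 0.0
```

```bash
python3 st.py w12.png 0.0533
```

```text
13.0 [0.5265 0.0045 0.2217] yaw -0.14378099871700445 tilt [ 0.     0.004 -1.   ] 0.05123368234865131 0.0 [-1.3 -0.5 -1.2]
[349.1  81.2] 44 [0.6021 0.0856]
[366.6  81.1] 40 [0.6167 0.0836]
[384.1  81.3] 45 [0.6312 0.0813]
[260.5 105.8] 85 [0.5254 0.0767]
[283.8 105.9] 81 [0.5452 0.0738]
[395.3 134.6] 32 [0.6389 0.0357]
[365.8 145.6] 116 [0.6125 0.0297]
[261. 147.] 69 [0.5203 0.042 ]
[283.5 147. ] 68 [0.5401 0.0391]
[263.5 185.2] 63 [0.5171 0.0072]
[285.1 185.1] 67 [0.5368 0.0044]
[357.4 199.1] 31 [ 0.6017 -0.0186]
[373.4 199.2] 32 [ 0.6164 -0.0209]
[518.4 278.8] 66 [ 0.7564 -0.126 ]
[517.7 300.2] 273 [ 0.7574 -0.1513]
[553.9 367.6] 134 [ 0.8032 -0.2448]
```

Both blocks are in their bays, each within about 2 mm of centre. Now I'll go over to the handle.

>>> step_arm(
  targets=[
    {"travel":[0.14,0.48,0],"angular":[0,0,-0.89],"gripper":0.6},
    {"travel":[0.14,0.48,0],"angular":[0,0,-0.89],"gripper":0.6},
    {"travel":[0.14,0.48,0],"angular":[0,0,-0.89],"gripper":0.6},
    {"travel":[0.14,0.48,0],"angular":[0,0,-0.89],"gripper":0.6},
    {"travel":[0.14,0.48,0],"angular":[0,0,-0.89],"gripper":0.6},
    {"travel":[0.14,0.48,0],"angular":[0,0,-0.89],"gripper":0.6},
    {"travel":[0.14,0.48,0],"angular":[0,0,-0.89],"gripper":0.6},
    {"travel":[0.14,0.48,0],"angular":[0,0,-0.89],"gripper":0.6},
  ],
)

```text
t: 13.85
tool_pos: [0.6084, 0.2939, 0.2165]
tool_rot: [2.934, 1.123, -0.008]
contact_force: [-0.4, 0.3, 0.6]
opening: 0.0516
grip_force: 0.0
```

```bash
python3 st.py w13.png 0.0533
```

```text
13.85 [0.6084 0.2939 0.2165] yaw -0.8399689807522933 tilt [-0.005 -0.002 -1.   ] 0.05157435752913947 0.0 [-0.4  0.3  0.6]
[371.4   5.2] 33 [0.7663 0.3356]
[388.   11.3] 102 [0.772 0.323]
[426.    7.7] 165 [0.7933 0.3028]
[530.6  13.6] 324 [0.8448 0.2391]
[553.4  13.4] 40 [0.8567 0.226 ]
[502.7  14.6] 43 [0.8299 0.2547]
[511.1  22. ] 36 [0.8312 0.2455]
[408.1  24.5] 41 [0.7763 0.3044]
[390.4  28.1] 73 [0.7653 0.3128]
[421.2  34.1] 113 [0.7787 0.2915]
[443.8  27.9] 38 [0.7934 0.2816]
[453.1  41.9] 113 [0.7919 0.2682]
[500.   43.1] 74 [0.8162 0.2397]
[436.4  51.4] 137 [0.7785 0.2728]
[459.6  53.8] 34 [0.7898 0.2575]
[512.   52.9] 34 [0.8183 0.2267]
[451.5 310.6] 1120 [0.6315 0.0731]
```

View pics/w13.png

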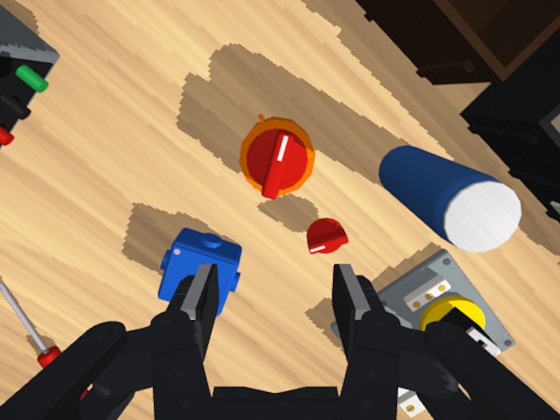

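The view shows the handle at (277,160) in the orange holder, its bar running from (289,133) to (270,195) with a white stripe. The spray can is at (450,195), well clear, and the small handle at (327,237).

```bash
python3 - <<'E'
from h import *
d=load('w13.png'); im=d['img']; hsv=cv2.cvtColor(im,cv2.COLOR_RGB2HSV)
x0,y0,x1,y1=235,110,322,205
s=hsv[y0:y1,x0:x1]; r=((s[...,0]<5)|(s[...,0]>174))&(s[...,1]>120)
print(np.histogram(s[...,2][r],bins=12))
for y in range(0,95,5): print(y+y0,' '.join(('%3d'%v if q else ('  o' if h<20 and sa>120 else ('WWW' if sa<60 and v>150 else '  .'))) for v,q,h,sa in zip(s[y,::3,2],r[y,::3],s[y,::3,0],s[y,::3,1])))
p=onz(d,277,160,.06); print(p, onz(d,285,137,.078),onz(d,277,160,.078))
E
```

```text
(array([  78,   66,   86, 1003,   39,   33,   34,   36,   44,  108,  987,
        367]), array([103. , 113.5, 124. , 134.5, 145. , 155.5, 166. , 176.5, 187. ,
       197.5, 208. , 218.5, 229. ]))
110   .   .   .   .   .   .   .   .   .   .   .   .   .   .   .   .   .   .   .   .   .   .   .   .   .   .   .   .   .
115   .   .   .   .   .   .   .   .   o   o   .   .   .   .   .   .   .   .   .   .   .   .   .   .   .   .   .   .   .
120   .   .   .   .   .   .   .   .   o   o   o   o   o   o   o   o   o   o   o   o   .   .   .   .   .   .   .   .   .
125   .   .   .   .   .   .   .   o   o   o   o   o   o   o   o   o   o   o   o   o   o   o   .   .   .   .   .   .   .
130   .   .   .   .   .   o   o   o   o   o   o   o 143 147 138 112 110   o   o   o   o   o   o   o   .   .   .   .   .
135   .   .   .   .   o   o   o   o 141 140 140 140 141 141 114 186 199 192 170 139 135   o   o   o   o   .   .   .   .
140   .   .   .   o   o   o   o 140 141 140 140 140 142 128 147 204 WWW WWW 219 225 136 139   o   o   o   o   .   .   .
145   .   .   o   o   o 141 139 140 140 139 141 140 141 112 182 
[... 780 characters left out ...]
  .   .   .   .   o   o   o 137 136 139 126 203 213 218 221 225 214 213 216 216 215 223   o   o   .   .   .   .   .
185   .   .   .   .   .   .   o   o   o 123 163 211 215 220 224 213 214 215 214 221   o   o   o   .   .   .   .   .   .
190   .   .   .   .   .   .   .   .   o 125 200 213 218 221 225   o   o   o   o   o   o   .   .   .   .   .   .   .   .
195   .   .   .   .   .   .   .   .   .   o 204 215 221 224   o   o   o   .   .   .   .   .   .   .   .   .   .   .   .
200   .   .   .   .   .   .   .   .   .   .   .   .   .   .   .   .   .   .   .   .   .   .   .   .   .   .   .   .   .
[0.62871245 0.31028662 0.06      ] [0.64906798 0.32010668 0.078     ] [0.63112707 0.3125405  0.078     ]
```

```bash
python3 - <<'E'
from h import *
def stripe(f,box):
    d=load(f); x0,y0,x1,y1=box; hsv=cv2.cvtColor(d['img'],cv2.COLOR_RGB2HSV)[y0:y1,x0:x1]
    m=((hsv[...,1]<100)&(hsv[...,2]>150)).astype(np.uint8); n,_,s,c=cv2.connectedComponentsWithStats(m)
    i=1+np.argmax(s[1:,4]); red=((hsv[...,0]<5)|(hsv[...,0]>174))&(hsv[...,1]>120)&(hsv[...,2]>90)
    l=cv2.fitLine(np.argwhere(_==i)[:,::-1].astype(np.float32),2,0,.01,.01).ravel()
    print(f,c[i]+[x0,y0],s[i],l[:2]); return d,c[i]+[x0,y0],red|(m>0),l[:2]
a,pa,ra,la=stripe('w3.png',(55,20,130,80)); b,pb,rb,lb=stripe('w13.png',(255,125,305,190))
print('stripe 3d',two(a,pa,b,pb))
for d,p,l in((a,pa,la),(b,pb,lb)):
    e=onz(d,*(p+5*l),.078)-onz(d,*(p-5*l),.078); print('stripe yaw',np.arctan2(e[1],e[0])%np.pi)
# flange circle from w13
hsv=cv2.cvtColor(b['img'],cv2.COLOR_RGB2HSV); red=(((hsv[...,0]<5)|(hsv[...,0]>174))&(hsv[...,1]>120)&(hsv[...,2]>90))
L=[];
for v in range(140,188,2):
    u=np.where(red[v,235:322])[0]+235; L+= [(u[0],v)]+([(u[-1],v)] if v>144 else [])
P=np.array([onz(b,u,v,.048)[:2] for u,v in L])
A=np.c_[2*P,np.ones(len(P))]; s=np.linalg.lstsq(A,(P**2).sum(1),rcond=None)[0]; print('flange',s[:2],'r',np.sqrt(s[2]+s[:2]@s[:2]))
e1,e2=onz(b,287.5,135,.078),onz(b,269,198,.078); print('bar',e1,e2,(e1+e2)/2,np.linalg.norm(e1-e2),np.arctan2(*(e1-e2)[1::-1]))
# edges of bar side
for z,q in ((.078,[(276,150),(264,190)]),(.078,[(290,150),(278,190)])):
    g,h=onz(b,*q[0],z),onz(b,*q[1],z); print(g,h,np.arctan2(*(g-h)[1::-1]))
E
```

```text
w3.png [69.56349206 39.17460317] [  6   7  18  26 126] [0.5287004  0.84880847]
w13.png [282.33043478 147.94782609] [ 23  11  10  25 115] [ 0.27251402 -0.9621518 ]
stripe 3d (array([0.64145845, 0.31601651, 0.07957652]), np.float64(0.0001541904968114546))
stripe yaw 0.4665276357604613
stripe yaw 0.4591569871882044
flange [0.62684845 0.30906125] r 0.02669255498229229
bar [0.6515486  0.31968316 0.078     ] [0.60270822 0.29605344 0.078     ] [0.62712841 0.3078683  0.078     ] 0.05425629373457 0.4506161617643907
[0.63661563 0.31855229 0.078     ] [0.60513636 0.30377651 0.078     ] 0.43885391631785786
[0.64412853 0.31016335 0.078     ] [0.61293302 0.29507484 0.078     ] 0.45050317007836926
```

>>> step_arm(
  targets=[
    {"travel":[0.029,0.026,-0.08],"angular":[0,0,-0.351],"gripper":0.45},
    {"travel":[0.029,0.026,-0.16],"angular":[0,0,-0.351],"gripper":0.45},
    {"travel":[0.029,0.026,-0.19],"angular":[0,0,-0.351],"gripper":0.45},
    {"travel":[0.029,0.026,-0.19],"angular":[0,0,-0.351],"gripper":0.45},
    {"travel":[0.029,0.026,-0.19],"angular":[0,0,-0.351],"gripper":0.45},
    {"travel":[0.029,0.026,-0.19],"angular":[0,0,-0.351],"gripper":0.45},
  ],
)

```text
t: 14.5
tool_pos: [0.6289, 0.3083, 0.1098]
tool_rot: [-3.061, -0.705, -0.009]
contact_force: [0.8, -0.5, 0.5]
opening: 0.0381
grip_force: 0.0
```

```bash
python3 - <<'E'
from h import *
d=cap('wrist','w14.png'); o=ctrl.get_obs(); Rt=cv2.Rodrigues(o['tool_rot'])[0]
print(o['tool_pos'].round(4),'phi',np.arctan2(Rt[1,0],Rt[0,0]),Rt[2].round(3))
hsv=cv2.cvtColor(d['img'],cv2.COLOR_RGB2HSV); red=(((hsv[...,0]<5)|(hsv[...,0]>174))&(hsv[...,1]>120)&(hsv[...,2]>90)).astype(np.uint8)
n,_,s,c=cv2.connectedComponentsWithStats(red); print([(c[i].round(1),s[i]) for i in range(1,n) if s[i,4]>200])
w=((hsv[...,1]<100)&(hsv[...,2]>150)).astype(np.uint8); n,lab,s,c=cv2.connectedComponentsWithStats(w)
for i in range(1,n):
    if s[i,4]>60:
        p=onz(d,*c[i],.079); 
        if np.hypot(*(p[:2]-[.627,.3085]))<.03:
            l=cv2.fitLine(np.argwhere(lab==i)[:,::-1].astype(np.float32),2,0,.01,.01).ravel()[:2]
            e=onz(d,*(c[i]+5*l),.079)-onz(d,*(c[i]-5*l),.079)
            print(c[i],s[i],p,'yaw',np.arctan2(e[1],e[0])%np.pi)
E
```

```text
[0.6289 0.3085 0.1099] phi 0.4527146898805361 [ 0.006  0.001 -1.   ]
[(array([272.4, 234.4]), array([ 230,  188,   86,  107, 5908], dtype=int32)), (array([378.6, 298.3]), array([ 356,  279,   46,   44, 1189], dtype=int32))]
[271.86192469 224.92887029] [269 207   7  36 239] [0.64114568 0.31635667 0.079     ] yaw 0.46597922347044296
```

View pics/w14.png

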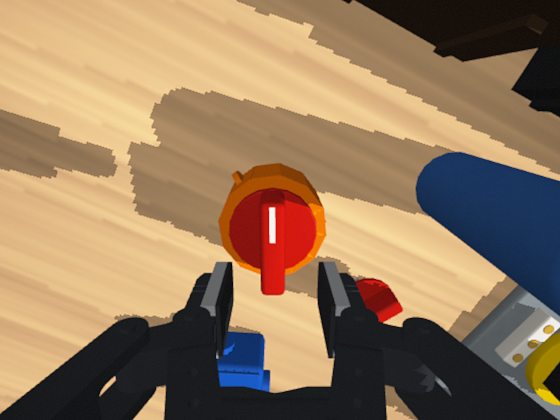

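The bar runs vertically between the fingers at u≈272, with the stripe at (272,225). I'll correct by 2 mm, descend and grip.

>>> step_arm(
  targets=[
    {"travel":[-0.004,0.001,-0.06],"angular":[0,0,0.012],"gripper":0.45},
    {"travel":[-0.004,0.001,-0.095],"angular":[0,0,0.012],"gripper":0.45},
    {"travel":[-0.004,0.001,-0.095],"angular":[0,0,0.012],"gripper":0.45},
    {"travel":[-0.004,0.001,-0.095],"angular":[0,0,0.012],"gripper":0.05},
    {"travel":[-0.004,0.001,-0.095],"angular":[0,0,0.012],"gripper":0.05},
    {"travel":[-0.004,0.001,-0.095],"angular":[0,0,0.012],"gripper":0.05},
    {"travel":[-0.004,0.001,-0.095],"angular":[0,0,0.012],"gripper":0.05},
    {"travel":[-0.004,0.001,-0.095],"angular":[0,0,0.012],"gripper":0.05},
  ],
  squeeze=80,
)

```text
t: 15.35
tool_pos: [0.6262, 0.3094, 0.0518]
tool_rot: [-3.058, -0.719, -0.006]
contact_force: [-1.2, 0.4, 6.0]
opening: 0.0126
grip_force: 80.4
```

>>> step_arm(
  targets=[
    {"travel":[0,0,0.05],"angular":[0,0,0],"gripper":0.05},
    {"travel":[0,0,0.12],"angular":[0,0,0],"gripper":0.05},
    {"travel":[0,0,0.19],"angular":[0,0,0],"gripper":0.05},
    {"travel":[-0.03,-0.47,0.19],"angular":[0,0,-0.503],"gripper":0.05},
    {"travel":[-0.03,-0.47,0.19],"angular":[0,0,-0.503],"gripper":0.05},
    {"travel":[-0.018,-0.47,0.19],"angular":[0,0,-0.503],"gripper":0.05},
    {"travel":[-0.018,-0.47,0.19],"angular":[0,0,-0.503],"gripper":0.05},
    {"travel":[-0.018,-0.47,0.19],"angular":[0,0,-0.503],"gripper":0.05},
    {"travel":[-0.018,-0.47,0.19],"angular":[0,0,-0.503],"gripper":0.05},
    {"travel":[-0.018,-0.47,0.19],"angular":[0,0,-0.503],"gripper":0.05},
  ],
)

```text
t: 16.35
tool_pos: [0.6135, 0.0228, 0.163]
tool_rot: [3.139, 0.097, -0.0]
contact_force: [-0.3, 0.8, -1.3]
opening: 0.013
grip_force: 79.5
```

```bash
cat > hd.py <<'E'
from h import *
import sys
o=ctrl.get_obs(); Rt=cv2.Rodrigues(o['tool_rot'])[0]
print(o['tool_pos'].round(4),'phi',np.arctan2(Rt[1,0],Rt[0,0]),Rt[2].round(3),o['contact_force'].round(1),o['grip_force'])
d=cap('wrist',sys.argv[1]); zt=o['tool_pos'][2]+.0275
hsv=cv2.cvtColor(d['img'],cv2.COLOR_RGB2HSV)
red=(((hsv[...,0]<5)|(hsv[...,0]>174))&(hsv[...,1]>120)&(hsv[...,2]>90)).astype(np.uint8)
n,_,s,c=cv2.connectedComponentsWithStats(red); print([(c[i].round(1),s[i]) for i in range(1,n) if s[i,4]>200])
w=((hsv[...,1]<100)&(hsv[...,2]>140)).astype(np.uint8); n,lab,s,c=cv2.connectedComponentsWithStats(w)
for i in range(1,n):
    if s[i,4]>60:
        p=onz(d,*c[i],zt); 
        if np.hypot(*(p[:2]-o['tool_pos'][:2]))<.04:
            l=cv2.fitLine(np.argwhere(lab==i)[:,::-1].astype(np.float32),2,0,.01,.01).ravel()[:2]
            e=onz(d,*(c[i]+5*l),zt)-onz(d,*(c[i]-5*l),zt); yw=(np.arctan2(e[1],e[0])+np.pi/2)%np.pi-np.pi/2
            print(c[i],s[i],p,'yaw',yw,'centre',p[:2]-.0163*np.array([np.cos(yw),np.sin(yw)]))
E
python3 hd.py w15.png
```

```text
[0.6135 0.0228 0.163 ] phi 0.06155167210405673 [-0.     0.001 -1.   ] [-0.3  0.8 -1.3] 79.52024459838867
[(array([ 41.2, 199.5]), array([  13,  176,   54,   52, 1705], dtype=int32)), (array([275.2, 273.4]), array([ 217,  215,  117,  151, 7904], dtype=int32))]
[274.94977169 273.44748858] [271 249   9  50 438] [0.63046073 0.02434584 0.19053747] yaw 0.05720199997912512 centre [0.61418739 0.02341396]
[209.54961832 255.39694656] [201 251  18  10 131] [0.63639448 0.04866234 0.19053747] yaw 1.501062649836049 centre [0.63525874 0.03240195]
[204.96269336 288.13102821] [ 188  263   35   49 1099] [0.62266586 0.05035605 0.19053747] yaw 0.031076861123299437 centre [0.60637373 0.04984958]
```

>>> step_arm(
  targets=[
    {"travel":[0,0,0],"angular":[0,0,0],"gripper":0.05},
    {"travel":[0,0,0],"angular":[0,0,0],"gripper":0.05},
  ],
)

```text
t: 16.6
tool_pos: [0.6137, 0.028, 0.1629]
tool_rot: [-3.139, -0.107, 0.0]
contact_force: [0.7, 0.3, -0.6]
opening: 0.0127
grip_force: 79.5
```

```bash
python3 hd.py w16.png
```

```text
[0.6137 0.028  0.1629] phi 0.06811067213602588 [-0. -0. -1.] [ 0.7  0.3 -0.6] 79.51731562614441
[(array([ 48.5, 198. ]), array([  20,  176,   54,   51, 1631], dtype=int32)), (array([275.2, 273.4]), array([ 217,  215,  117,  151, 7903], dtype=int32))]
[274.98190045 273.33257919] [271 249   9  50 442] [0.6307222  0.02954934 0.19036371] yaw 0.06582282467203382 centre [0.6144575 0.0284772]
[212.47619048 255.07142857] [207 251  12  10  84] [0.63663339 0.05285399 0.19036371] yaw -1.5451024923397456 centre [0.63621463 0.06914861]
[207.74320988 288.39753086] [194 263  30  48 810] [0.62263972 0.05447609 0.19036371] yaw -0.0038611997946791377 centre [0.60633984 0.05453903]
```

>>> step_arm(
  targets=[
    {"travel":[0.002,-0.002,-0.05],"angular":[0,0,0],"gripper":0.05},
    {"travel":[0.002,-0.002,-0.09],"angular":[0,0,0],"gripper":0.05},
    {"travel":[0.002,-0.002,-0.1],"angular":[0,0,0],"gripper":0.05},
    {"travel":[0.002,-0.002,-0.108],"angular":[0,0,0],"gripper":0.05},
    {"travel":[0.002,-0.002,-0.108],"angular":[0,0,0],"gripper":0.05},
    {"travel":[0.002,-0.002,-0.108],"angular":[0,0,0],"gripper":0.05},
  ],
)

```text
t: 17.25
tool_pos: [0.616, 0.0258, 0.0996]
tool_rot: [3.14, 0.105, 0.004]
contact_force: [0.8, 0.2, -1.2]
opening: 0.0125
grip_force: 79.5
```

```bash
python3 hd.py w17.png
```

```text
[0.616  0.0258 0.0996] phi 0.06702735253155141 [ 0.002  0.    -1.   ] [ 0.8  0.2 -1.2] 79.52365279197693
[(array([  8.3, 230.1]), array([  0, 204,  22,  51, 801], dtype=int32)), (array([275.1, 273.6]), array([ 217,  215,  117,  151, 7928], dtype=int32))]
[270.76388889 215.1031746 ] [235 211  74  17 504] [0.65565973 0.0303561  0.12709956] yaw -1.5047430063721645 centre [0.65458384 0.04662056]
[274.99090909 273.94545455] [271 250   9  49 440] [0.63262346 0.02733513 0.12709956] yaw 0.06526463333649168 centre [0.61635816 0.02627207]
[184.62241256 272.47251963] [ 151  256   68   37 1401] [0.63100587 0.06093065 0.12709956] yaw -1.2880122046390436 centre [0.62645768 0.07658325]
[204.31481481 298.91898148] [186 290  37  18 432] [0.62017954 0.05357425 0.12709956] yaw 1.466426139390549 centre [0.61848139 0.03736295]
[196.364 315.028] [182 309  31  15 250] [0.61278202 0.056628   0.12709956] yaw 1.444968337046678 centre [0.61073643 0.04045686]
[255.94142259 367.55648536] [251 355  12  25 239] [0.5891855  0.03229216 0.12709956] yaw 0.0573930885287699 centre [0.57291234 0.03135716]
[286.43734015 370.99488491] [273 355  27  30 391] [0.58827389 0.0196626  0.12709956] yaw -0.6503003648905384 centre [0.57530069 0.02953104]
```

>>> step_arm(
  targets=[
    {"travel":[-0.001,0.0015,0],"angular":[0,0,0],"gripper":0.05},
    {"travel":[-0.001,0.0015,-0.004],"angular":[0,0,0],"gripper":0.05},
    {"travel":[-0.001,0.0015,-0.008],"angular":[0,0,0],"gripper":0.05},
    {"travel":[-0.001,0.0015,-0.012],"angular":[0,0,0],"gripper":0.05},
    {"travel":[-0.001,0.0015,-0.012],"angular":[0,0,0],"gripper":0.05},
  ],
)

```text
t: 17.8
tool_pos: [0.6142, 0.0265, 0.0903]
tool_rot: [-3.14, -0.105, 0.001]
contact_force: [0.4, -0.2, -0.4]
opening: 0.0128
grip_force: 79.5
```

>>> step_arm(
  targets=[
    {"travel":[0,0,-0.006],"angular":[0,0,0],"gripper":0.05},
    {"travel":[0,0,-0.012],"angular":[0,0,0],"gripper":0.05},
    {"travel":[0,0,-0.018],"angular":[0,0,0],"gripper":0.05},
    {"travel":[0,0,-0.022],"angular":[0,0,0],"gripper":0.05},
    {"travel":[0,0,-0.022],"angular":[0,0,0],"gripper":0.05},
    {"travel":[0,0,-0.022],"angular":[0,0,0],"gripper":0.05},
  ],
)

```text
t: 18.4
tool_pos: [0.6144, 0.0265, 0.0782]
tool_rot: [3.14, 0.105, -0.0]
contact_force: [-2.8, 0.2, 3.4]
opening: 0.0128
grip_force: 80.0
```

>>> step_arm(
  targets=[
    {"travel":[-0.0005,0,-0.004],"angular":[0,0,0],"gripper":0.05},
    {"travel":[-0.0005,0,-0.008],"angular":[0,0,0],"gripper":0.05},
    {"travel":[-0.0005,0,-0.01],"angular":[0,0,0],"gripper":0.05},
    {"travel":[-0.0005,0,-0.012],"angular":[0,0,0],"gripper":0.05},
    {"travel":[-0.0005,0,-0.012],"angular":[0,0,0],"gripper":0.05},
  ],
)

```text
t: 18.9
tool_pos: [0.6146, 0.0265, 0.0718]
tool_rot: [3.14, 0.105, 0.001]
contact_force: [-4.3, -0.1, 8.7]
opening: 0.0128
grip_force: 81.1
```

```bash
python3 hd.py w18.png
```

```text
[0.6146 0.0265 0.0718] phi 0.06670244467929738 [ 0.001  0.    -1.   ] [-4.3 -0.1  8.7] 81.10441446304321
[(array([275.1, 273.7]), array([ 217,  215,  117,  152, 7933], dtype=int32))]
[275.       273.609375] [271 249   9  50 448] [0.63139603 0.02804014 0.09932368] yaw 0.06597216208337997 centre [0.61513149 0.02696557]
[181.93531769 293.95764167] [ 138  273   84   41 1747] [0.6204173  0.06276766 0.09932368] yaw -1.2913171139030841 centre [0.61592086 0.0784352 ]
[196.07650273 316.07650273] [182 311  30  12 183] [0.61092058 0.05744333 0.09932368] yaw 1.4220808307901862 centre [0.60850544 0.04132324]
[259.26180258 374.17167382] [251 356  20  35 466] [0.58448155 0.03146694 0.09932368] yaw 0.1179241462422218 centre [0.56829475 0.02954923]
[290.97111111 375.65555556] [280 356  20  36 450] [0.5845879  0.01831405 0.09932368] yaw -0.13602421609321258 centre [0.56843846 0.02052441]
```

>>> step_arm(
  targets=[
    {"travel":[0,0,-0.002],"angular":[0,0,0],"gripper":0.05},
    {"travel":[0,0,-0.004],"angular":[0,0,0],"gripper":0.05},
    {"travel":[0,0,-0.004],"angular":[0,0,0],"gripper":0.05},
  ],
)

```text
t: 19.25
tool_pos: [0.6146, 0.0265, 0.0717]
tool_rot: [3.14, 0.105, -0.0]
contact_force: [-10.9, 1.3, 20.1]
opening: 0.0128
grip_force: 82.8
```

>>> step_arm(
  targets=[
    {"travel":[-0.001,0,0],"angular":[0,0,0],"gripper":0.05},
    {"travel":[-0.001,0,0],"angular":[0,0,0],"gripper":0.05},
    {"travel":[-0.001,0,0],"angular":[0,0,0],"gripper":0.05},
  ],
)

```text
t: 19.55
tool_pos: [0.6146, 0.0265, 0.0717]
tool_rot: [3.14, 0.105, 0.003]
contact_force: [-9.0, 1.1, 18.4]
opening: 0.0125
grip_force: 82.6
```

```bash
python3 st.py w19.png 0.0533; python3 hd.py w20.png | head -3; python3 - <<'E'
from h import *
d=cap('top','top9.png'); r=load('top0.png')
for n,P in (('left blk',[.5353,.0753,.052]),('right blk',[.527,.0058,.052])):
    u,v=proj(d,P)[0].round().astype(int); print(n,(u,v),d['img'][v,u],r['img'][v,u])
E
```

```text
19.55 [0.6146 0.0265 0.0717] yaw -1.503930593934772 tilt [ 0.002  0.    -1.   ] 0.012461532122666515 82.59304761886597 [-9.   1.1 18.4]
[180.9 192.3] 134 [0.6471 0.0744]
[177.3 218.8] 123 [0.6335 0.0764]
[373.9 231.5] 117 [ 0.6332 -0.0212]
[173.8 244. ] 113 [0.6198 0.0784]
[365.7 255.9] 109 [ 0.6196 -0.0192]
[358.3 279.5] 98 [ 0.6059 -0.0173]
[0.6145 0.0265 0.0717] phi 0.06686639262867765 [ 0.002  0.    -1.   ] [-8.6  0.  19.1] 82.59411334991455
[(array([275.1, 273.7]), array([ 217,  215,  117,  152, 7942], dtype=int32))]
[274.99090909 273.96818182] [271 250   9  49 440] [0.63121061 0.02803089 0.09921061] yaw 0.0654899377590743 centre [0.61494555 0.02696417]
left blk (np.int64(238), np.int64(184)) [98 57 52] [111 114 115]
right blk (np.int64(262), np.int64(187)) [204 199 190] [112 117 117]
```

```bash
python3 -c "
from station import ctrl
print(ctrl.finish_job())"
```

```text
the job is handed in; nothing more can be done
None
```

I handed in the job with both blocks measured standing in the outer bays and the handle meshed, fully home by measurement (0.3 mm past nominal) and still held down at about 19 N; no verdict came back.

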